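Put four bronze keys back over their own resonators

ROBOT

A 6-joint arm with a two-finger parallel gripper is mounted at the origin on the work surface. World frame = base frame: x ahead of the robot, y to its left, z up, the work surface at z = 0. Lengths are in m, angles in rad, forces in N, time in s.
With the tool pointing down it reaches from about 0.35 to 0.775 m from the base axis. Payload 7.3 kg.
Tool frame: the origin (TCP) lies at the centre of the arm's flange, where the gripper is bolted on; the fingertips stand 178 mm ahead of it and the grasp point (between the pads) lies 159 mm ahead of it (tip_extent is the distance from the TCP to the fingertips, in m); z points along the fingers, y is the line along which they close (so a half turn about z gives the same grasp; the last joint's range is limited). The gripper opens to 92 mm and grips with 3 to 60 N. Pads are 19 mm wide; open, the fingers measure 130 mm over their backs; the gripper's body (75 mm by 190 mm) begins 47 mm behind the grasp point.
Start: joints at [1.178, 0.342, 1.524, -0, 1.275, -0.146], TCP at [0.128, 0.509, 0.405] pointing down, gripper open.
Joint ranges: [-2.53, 2.53], [-0.77, 2.02], [0.04, 2.7], [-1, 4.14], [0.28, 2.66], [-3.11, 3.11]. Speed limits (rad/s): [2.57, 2.57, 3.14, 3.14, 3.14, 3.14].

INTERFACE

Orientations are given as [roll, pitch, yaw] about the fixed x, y, z axes, in that order (R = Rz(yaw) Ry(pitch) Rx(roll)).
In Python, from cell import * gives the robot as it stands.
- The arm moves only by the tool arm_command, never from a script. Its arguments are lists of equal length, an entry for each row: "xyz": the shift along the world's x, y, z in mm, a list of three; "spin": the turn about the world's z in degrees. In form: {"xyz": [[tx, ty, tz], ...], "spin": [spin, ...]}. A call has 1 to 20 rows; each row shifts and turns the commanded pose from where the row before left it; what a row does not reach is not made up. A row lasts 1/10 s, in which the tool goes at most 50 mm and 8.59 degrees, less where a joint would pass 70% of its speed; a pose out of reach is approached as far as the arm can. A call with a gripper value outside its range is refused whole. "jaw" is the opening, from -1 (shut) to 1 (fully open), set as the call begins (left out, the last holds). The fingers move at their own pace and stop on an object; "squeeze" is the grip in N (left out, the last holds). Time passes only in rows, so rows that do not move let the fingers close. It gives the time, the measured TCP pose, the force, the opening and the grip force at its end, in the units of the state.
- observe(): the state, without advancing time (a new reading comes with each control period).
- read_camera(name): name is "scene" or "side" or "wrist"; returns a dict with "img" (480x640x3 uint8, red, green, blue), "depth" (480x640 float32, m along the optical axis (not along the pixel's ray), 0 where there is no reading), "fx", "fy", "cx", "cy" (pixels), "world_from_camera" (4x4, takes a point from camera to world coordinates). Camera axes: x right, y up, looking along -z (the intrinsics and any distortion apply to the point x, -y, -z); pixel columns grow to the right and rows downward; lengths in m; the calibration is good to about 2 mm. A picture is of the moment at which its call begins.
- hand_in(): hands the job in; it is judged then, once.
The state is a dict: "time": time; "qpos": joint angles; "qvel": joint speeds; "joint_efforts": joint torques, N m; "tool_pos": TCP position; "tool_rot": TCP orientation; "contact_force": force on the tool from outside, world axes, zero at the start; "torque": the same for the moment, N m; "opening": finger opening in m; "grip_force": force on a finger pad.
Only numpy, scipy, OpenCV 4.12 (cv2) and the standard library are available. Lean on these libraries where they do the work, as an engineer would, in place of code of your own. Each camera call takes 0.05 s, during which the arm holds its last target. There are 200 camera calls.

TASK

The four bronze keys have been put back on the wrong resonator stands. Swap them round so that every key lies face up on the stand made for its length (longest key on the longest stand, and so on down to the shortest), centred and straight along the stand on its two rubber strips. Lay the keys down rather than dropping them; each stand takes one key, and the pale filing block is free for parking a key on the way.

Things in the scene. Friction and masses are not known exactly. Their poses are not given: they have to be found in the camera images.
- key_a: The shortest of the four loose bronze metallophone keys: a flat bar 150 mm long, 40 mm wide and 9 mm thick (side faces upright for the lower 6 mm, then bevelled), about 0.4 kg, with a small dark cord hole near each end. Origin: centre of the underside; x along its length, y across its width, z up. Either end may point either way.
- key_b: The second shortest of the four loose bronze metallophone keys: a flat bar 175 mm long, 43 mm wide and 9 mm thick (side faces upright for the lower 6 mm, then bevelled), about 0.5 kg, with a small dark cord hole near each end. Origin: centre of the underside; x along its length, y across its width, z up. Either end may point either way.
- key_c: The second longest of the four loose bronze metallophone keys: a flat bar 200 mm long, 46 mm wide and 9 mm thick (side faces upright for the lower 6 mm, then bevelled), about 0.62 kg, with a small dark cord hole near each end. Origin: centre of the underside; x along its length, y across its width, z up. Either end may point either way.
- key_d: The longest of the four loose bronze metallophone keys: a flat bar 225 mm long, 49 mm wide and 9 mm thick (side faces upright for the lower 6 mm, then bevelled), about 0.74 kg, with a small dark cord hole near each end. Origin: centre of the underside; x along its length, y across its width, z up. Either end may point either way.
- stand_a: The shortest of four fixed dark wooden stands, for the 150 mm key. Base 170 x 90 x 12 mm; two cross boards 64 mm wide, 83 mm apart, topped by rubber strips (14 mm along the stand) on which a key rests, 100 mm above the bench; between them a bamboo tube, 33 mm across, its mouth 84 mm up. Origin: centre of the underside; x along its length. Its key sits centred over it, along x.
- stand_b: The second shortest of four fixed dark wooden stands, for the 175 mm key. Base 195 x 90 x 12 mm; two cross boards 64 mm wide, 97 mm apart, topped by rubber strips (14 mm along the stand) on which a key rests, 100 mm above the bench; between them a bamboo tube, 33 mm across, its mouth 84 mm up. Origin: centre of the underside; x along its length. Its key sits centred over it, along x.
- stand_c: The second longest of four fixed dark wooden stands, for the 200 mm key. Base 220 x 90 x 12 mm; two cross boards 64 mm wide, 110 mm apart, topped by rubber strips (14 mm along the stand) on which a key rests, 100 mm above the bench; between them a bamboo tube, 33 mm across, its mouth 84 mm up. Origin: centre of the underside; x along its length. Its key sits centred over it, along x.
- stand_d: The longest of four fixed dark wooden stands, for the 225 mm key. Base 245 x 90 x 12 mm; two cross boards 64 mm wide, 124 mm apart, topped by rubber strips (14 mm along the stand) on which a key rests, 100 mm above the bench; between them a bamboo tube, 33 mm across, its mouth 84 mm up. Origin: centre of the underside; x along its length. Its key sits centred over it, along x.
- block: Filing block, the free spot, empty at the start: a fixed pale wooden block 200 mm long, 100 wide, 80 high, with two rubber strips (14 mm along its length, 70 across, 12 high) 100 mm apart, on whose tops, 92 mm above the bench, one key of any length can lie along the block. Origin: centre of its underside, on the bench; x along its length, z up.
Things that resemble listed ones, but are neither listed nor needed, are in the scene too. Leave any blue look-alike of the key_c alone.

How it is judged:
At the end, for the whole second after the job is handed in: Each of the four keys lies released and at rest, face up and level (within 0.06 rad), on the rubber strips of the stand for its own length: centre within 12 mm of the stand's centre in plan, length within 0.14 rad of the stand's (either way round), underside 100 mm above the bench within 6 mm (horizontal distance between key_a and stand_a below 0.012 m and z of key_a in the frame of stand_a between 0.094 and 0.106 m and angle between the x axis of key_a and the x axis of stand_a, either way round below 0.14 rad and angle between each of key_a, key_b, key_c, key_d's own z axis and vertical below 0.06 rad and linear speed of each of key_a, key_b, key_c, key_d below 0.02 m/s and angular speed of each of key_a, key_b, key_c, key_d below 0.1 rad/s and contact force between each of key_a, key_b, key_c, key_d and the fingers below 0.1 N and horizontal distance between key_b and stand_b below 0.012 m and z of key_b in the frame of stand_b between 0.094 and 0.106 m and angle between the x axis of key_b and the x axis of stand_b, either way round below 0.14 rad and horizontal distance between key_c and stand_c below 0.012 m and z of key_c in the frame of stand_c between 0.094 and 0.106 m and angle between the x axis of key_c and the x axis of stand_c, either way round below 0.14 rad and horizontal distance between key_d and stand_d below 0.012 m and z of key_d in the frame of stand_d between 0.094 and 0.106 m and angle between the x axis of key_d and the x axis of stand_d, either way round below 0.14 rad); the robot touches nothing.
It fails at once if the 150 mm key is dropped: it moves faster than 0.6 m/s while the fingers do not hold it (linear speed of key_a above 0.6 m/s and contact force between key_a and the fingers below 0.5 N).
It fails at once if the 175 mm key is dropped: it moves faster than 0.6 m/s while the fingers do not hold it (linear speed of key_b above 0.6 m/s and contact force between key_b and the fingers below 0.5 N).
It fails at once if the 200 mm key is dropped: it moves faster than 0.6 m/s while the fingers do not hold it (linear speed of key_c above 0.6 m/s and contact force between key_c and the fingers below 0.5 N).
It fails at once if the 225 mm key is dropped: it moves faster than 0.6 m/s while the fingers do not hold it (linear speed of key_d above 0.6 m/s and contact force between key_d and the fingers below 0.5 N).
It also fails if it takes over 120 s, if anything falls off the work surface, if the arm or the gripper's body presses on something with over 40 N, if the wrist force passes 120 N, or if a joint passes its speed limit or range.

## Working session

There is one attempt and no reset: what is moved stays moved. The work goes in short steps, Python scripts to look and compute and a tool call to move; the robot and the scene stay as the last step left them, time stands still between calls to the robot, and variables do not carry over. Pictures are saved under pics/ and viewed, at most 14 in all, crops included, and the job is handed in when it is done.

Besides the shell and the picture viewer there is one more tool, called after "Emit:" as name([rows], argument=value, ...), one row to a line, values as JSON. arm_command: Moves the arm, as the interface text tells. Its arguments: {"type":"object","properties":{"xyz":{"type":"array","items":{"type":"array","items":{"type":"number"}}},"spin":{"type":"array","items":{"type":"number"}},"jaw":{"type":"number"},"squeeze":{"type":"number"}},"required":["xyz","spin"]}

```bash
mkdir -p pics; ls
python3 - <<'E'
from cell import *
import cv2,numpy as np
s=observe();print({k:np.round(v,3) for k,v in s.items()})
for n in("scene","side"):
    c=read_camera(n);cv2.imwrite(f"pics/{n}0.png",c["img"][:,:,::-1]);np.savez(f"/tmp/{n}0.npz",**c)
    print(n,c["fx"],c["cx"],c["cy"],np.round(c["world_from_camera"],3).tolist())
E
```

```text
pics
{'time': np.float64(0.0), 'qpos': array([ 1.178,  0.343,  1.525, -0.   ,  1.275, -0.146]), 'qvel': array([ 0.   ,  0.001, -0.001,  0.001, -0.001, -0.   ]), 'joint_efforts': array([-2.0000e-03, -4.3125e+01, -2.4422e+01,  7.2000e-02,  5.6000e-02,
       -0.0000e+00]), 'tool_pos': array([0.128, 0.509, 0.404]), 'tool_rot': array([-3.14 , -0.   ,  2.895]), 'contact_force': array([ 0.516, -0.295,  0.407]), 'torque': array([ 0.04 ,  0.036, -0.036]), 'grip_force': np.float64(0.0), 'opening': np.float64(0.092)}
scene 539.4592741512549 319.0789024820335 235.5303110652232 [[-0.474, -0.602, 0.642, 1.237], [0.881, -0.332, 0.338, 0.274], [0.009, 0.726, 0.688, 0.986], [0.0, 0.0, 0.0, 1.0]]
side 481.25869044818944 325.11127276030135 242.4462674044315 [[0.755, 0.355, -0.551, -0.333], [-0.656, 0.388, -0.648, -1.057], [-0.016, 0.85, 0.526, 0.799], [0.0, 0.0, 0.0, 1.0]]
```

View pics/scene0.png

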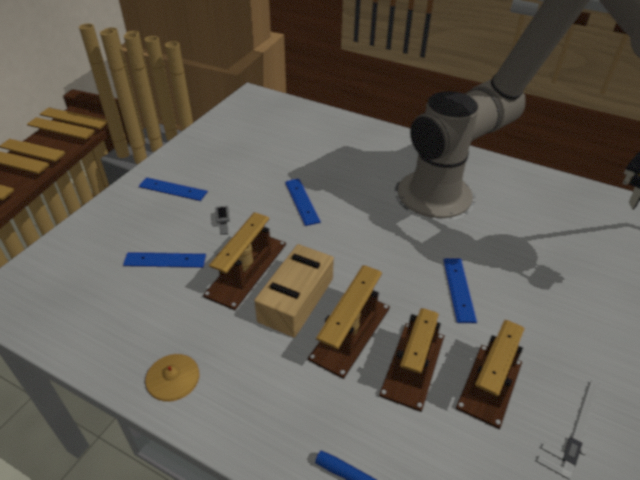

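View pics/side0.png

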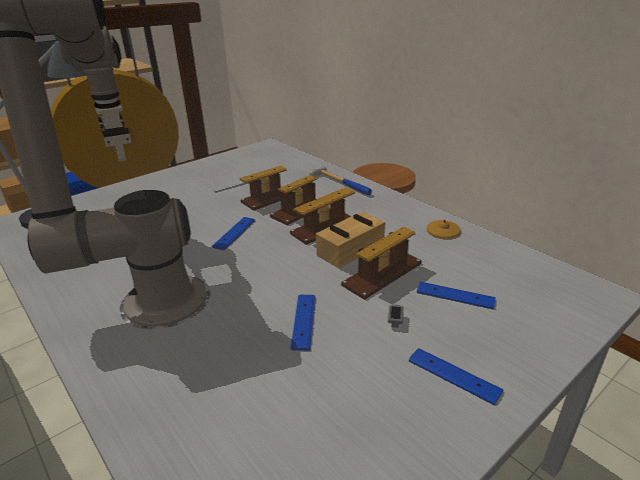

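The scene view shows four bronze keys on stands at about (243,240), (350,305), (421,340) and (500,357). The empty block is at (296,288), and the blue look-alikes lie flat on the bench. The side view agrees. Next I'll measure with depth and colour.

```bash
cat > h.py <<'E'
import cv2,numpy as np
def cloud(c):
    d=c["depth"];v,u=np.mgrid[:480,:640]
    p=np.stack([(u-c["cx"])/c["fx"]*d,-(v-c["cy"])/c["fy"]*d,-d],-1)
    T=c["world_from_camera"];P=p@T[:3,:3].T+T[:3,3];P[d==0]=np.nan
    return P
def rect(xy):
    (cx,cy),(w,h),_=r=cv2.minAreaRect((xy*1000).astype(np.float32))
    b=cv2.boxPoints(r);e0,e1=b[1]-b[0],b[2]-b[1]
    e=e0 if np.hypot(*e0)>np.hypot(*e1) else e1
    a=np.degrees(np.arctan2(e[1],e[0]))%180
    return np.round([cx,cy,max(w,h),min(w,h),a],1)
def masks(c):
    hsv=cv2.cvtColor(np.ascontiguousarray(c["img"]),cv2.COLOR_RGB2HSV)
    H,S,V=[hsv[...,i].astype(int) for i in range(3)]
    P=cloud(c);z=P[...,2]
    inw=(np.hypot(P[...,0],P[...,1])<0.95)&(P[...,0]>0.2)
    return P,z,H,S,V,inw
def comps(m,mn):
    n,l,st,_=cv2.connectedComponentsWithStats(m.astype(np.uint8))
    return [l==i for i in range(1,n) if st[i,4]>=mn]
E
python3 - <<'E'
from h import *
for n in("scene","side"):
    c=dict(np.load(f"/tmp/{n}0.npz"));P,z,H,S,V,w=masks(c);print(n)
    key=w&(H<28)&(H>12)&(S>120)&(z>.098)&(z<.125)
    for m in comps(key,80):
        print(" key",rect(P[m][:,:2]),"z",np.round(np.median(z[m]),4),m.sum())
    base=w&(abs(z-.012)<.006)&(S>90)&(H<15)
    for m in comps(base,60): print(" base",rect(P[m][:,:2]),m.sum(),np.round(np.median(z[m]),4))
    blk=w&(abs(z-.08)<.005)&(H<30)&(H>10)&(S<150)
    for m in comps(blk,60): print(" blk",rect(P[m][:,:2]),m.sum(),np.round(np.median(z[m]),4))
E
```

```text
scene
 key [ 519.2 -311.   200.2   48.8    2. ] z 0.1093 1203
 key [565.9  -4.  225.6  56.2   2.4] z 0.1092 1977
 key [579.6 156.3 150.9  47.4   6.7] z 0.1088 1301
 key [541.9 307.3 174.   49.7 177.2] z 0.1089 1718
 base [ 515.8 -306.6  244.4   89.9    1.4] 1112 0.0128
 base [565.9   1.5 216.3  87.2 176.7] 1205 0.0125
 base [529.  109.7  71.    8.8   6.7] 98 0.0124
 base [583.4 153.6 182.5  86.4   6.1] 1203 0.0124
 base [551.1 308.  158.4  86.  179. ] 1250 0.0123
 blk [ 536.8 -152.9  204.4  101.4    1.7] 2560 0.0806
side
 key [539.5 302.7 175.5  46.5 177.6] z 0.1069 270
 key [577.8 154.1 152.5  48.4   8.3] z 0.1067 258
 key [564.4   1.  228.7  65.3   1.1] z 0.1072 559
 key [ 517.8 -312.   204.4   56.5    3.4] z 0.1074 734
 base [504.3 287.5 141.2  86.4 140.8] 173 0.0111
 base [504.4 140.   98.8  71.4 109.3] 199 0.0107
 base [478.1   2.9  92.   58.   90. ] 237 0.0111
 base [ 512.8 -312.6  248.9   91.6    0.6] 647 0.0112
 blk [ 535.1 -157.2  203.8  103.5    1.3] 953 0.0789
```

Emit:
arm_command([
  [27, -23, 4],
  [27, -23, 4],
  [27, -23, 4],
  [27, -23, 4],
  [27, -23, 4],
  [27, -23, 4],
  [27, -23, 4],
  [27, -23, 4],
  [27, -23, 4],
  [27, -23, 4],
  [27, -23, 4],
  [27, -23, 4],
  [0, 0, 0],
  [0, 0, 0],
], spin=[1.2, 1.2, 1.2, 1.2, 1.2, 1.2, 1.2, 1.2, 1.2, 1.2, 1.2, 1.2, 0, 0])

```text
time: 1.5
tool_pos: [0.4525, 0.2327, 0.4522]
tool_rot: [3.142, -0.001, -3.139]
contact_force: [-0.7, 0.1, -0.6]
opening: 0.0918
grip_force: 0.0
```

Run:
```python
from cell import *
from h import *
c=read_camera("wrist");cv2.imwrite("pics/w1.png",c["img"][:,:,::-1]);np.savez("/tmp/w1.npz",**c)
print(np.round(c["world_from_camera"],3),c["fx"],observe()["tool_pos"],observe()["tool_rot"])
```

```text
[[-0.002 -0.961 -0.278  0.377]
 [ 1.    -0.002 -0.     0.233]
 [-0.    -0.278  0.961  0.433]
 [ 0.     0.     0.     1.   ]] 405.383560465767 [0.45189583 0.23323616 0.4522626 ] [ 3.14151317e+00 -1.41876666e-03 -3.13766249e+00]
```

View pics/w1.png

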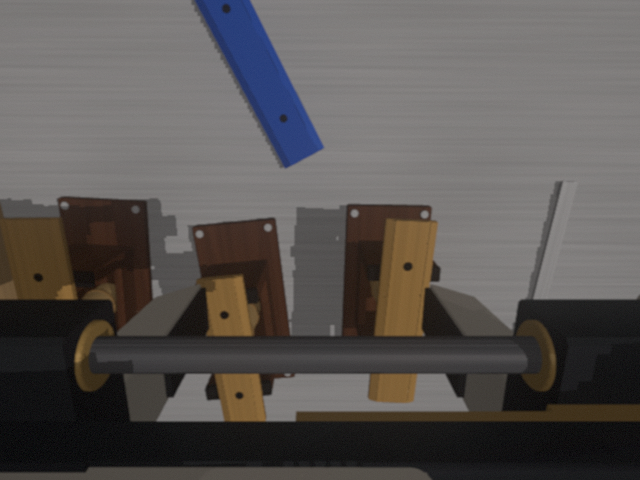

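The wrist view shows the near ends of the y=0.31 and y=0.15 stands, at about (105,205), (235,230) and (390,212). The gripper hides rows below 300, so I'll move outward to see whole stands.

Emit:
arm_command([
  [33, 0, 0],
  [33, 0, 0],
  [33, 0, 0],
  [33, 0, 0],
  [33, 0, 0],
  [33, 0, 0],
  [0, 0, 0],
  [0, 0, 0],
], spin=[0, 0, 0, 0, 0, 0, 0, 0])

```text
time: 2.35
tool_pos: [0.6498, 0.2343, 0.4514]
tool_rot: [-3.141, -0.003, -3.136]
contact_force: [0.4, 0.3, 0.7]
opening: 0.0919
grip_force: 0.0
```

Run:
```python
from cell import *
from h import *
c=read_camera("wrist");cv2.imwrite("pics/w2.png",c["img"][:,:,::-1]);np.savez("/tmp/w2.npz",**c)
print(observe()["tool_pos"],observe()["tool_rot"])
```

```text
[0.64922804 0.23422786 0.45232376] [ 3.14151016e+00 -1.57080130e-03 -3.13569221e+00]
```

Emit:
arm_command([
  [0, -39, 0],
  [0, -39, 0],
  [0, -39, 0],
  [0, -39, 0],
  [0, -39, 0],
  [0, -39, 0],
  [0, -39, 0],
  [0, -39, 0],
  [0, -39, 0],
  [0, -39, 0],
  [0, -39, 0],
  [0, -39, 0],
  [0, 0, 0],
  [0, 0, 0],
], spin=[0, 0, 0, 0, 0, 0, 0, 0, 0, 0, 0, 0, 0, 0])

```text
time: 3.8
tool_pos: [0.6495, -0.2344, 0.4534]
tool_rot: [3.141, 0.0, -3.138]
contact_force: [-0.1, 1.0, 0.3]
opening: 0.0919
grip_force: 0.0
```

Run:
```python
from cell import *
from h import *
c=read_camera("wrist");cv2.imwrite("pics/w3.png",c["img"][:,:,::-1]);np.savez("/tmp/w3.npz",**c)
print(observe()["tool_pos"],observe()["tool_rot"])
cv2.imwrite("pics/w23.png",np.hstack([cv2.resize(cv2.imread(f"pics/w{i}.png"),(400,300)) for i in(2,3)]))
```

```text
[ 0.64975211 -0.23350165  0.45354395] [ 3.14108356e+00  5.52638175e-04 -3.13634564e+00]
```

View pics/w23.png

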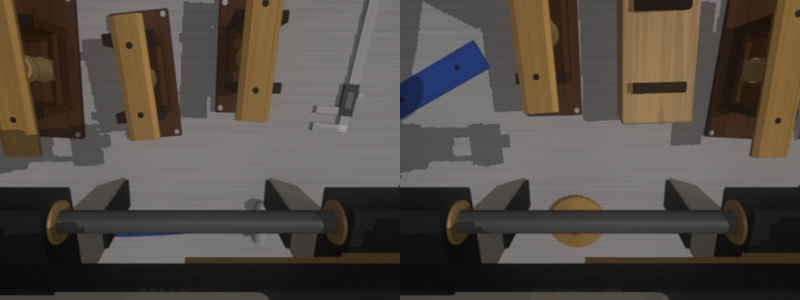

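Both far-end views are clear: the stand ends are at rows 120-160 and the corner screws are visible. I'll merge the clouds from all views.

Run:
```python
from h import *
bands={"-308":(-.38,-.24),"0":(-.07,.075),"154":(.08,.225),"308":(.235,.38)}
for b,(lo,hi) in bands.items():
    allb=[]
    for n in("scene0","w1","w2","w3","side0"):
        c=dict(np.load(f"/tmp/{n}.npz"));P,z,H,S,V,w=masks(c)
        if n[0]=="w": w[290:]=False
        w&=(P[...,1]>lo)&(P[...,1]<hi)&(P[...,0]>.35)&(P[...,0]<.72)
        base=w&(abs(z-.012)<.005)&(S>80)&((H<15)|(H>170))
        base=cv2.morphologyEx(base.astype(np.uint8),cv2.MORPH_OPEN,np.ones((3,3)))>0
        if base.sum()>100:
            print(b,n,"base",rect(P[base][:,:2]),base.sum(),np.round(np.median(z[base]),4))
            if n!="side0": allb.append(P[base][:,:2])
        key=w&(H<28)&(H>12)&(S>110)&(z>.098)&(z<.125)
        key=cv2.morphologyEx(key.astype(np.uint8),cv2.MORPH_OPEN,np.ones((3,3)))>0
        if n!="side0" and key.sum()>200: print(b,n,"   key",rect(P[key][:,:2]),key.sum(),np.round(np.median(z[key]),4))
    print(b,"MERGED",rect(np.vstack(allb)))
c=dict(np.load("/tmp/w3.npz"));P,z,H,S,V,w=masks(c);w[290:]=False
m=w&(abs(z-.08)<.006)&(P[...,1]>-.23)&(P[...,1]<-.08);print("blk",rect(P[m][:,:2]))
for n in("scene0","w3"):
    c=dict(np.load(f"/tmp/{n}.npz"));P,z,H,S,V,w=masks(c);w[290:]&=(n=="scene0")
    m=w&(abs(z-.092)<.005)&(V<70)&(P[...,1]>-.23)&(P[...,1]<-.08)
    for q in comps(m,30): print(n,"strip",rect(P[q][:,:2]),np.median(z[q]))
```

```text
-308 scene0 base [ 515.6 -305.7  244.1   91.4  180. ] 1081 0.0127
-308 scene0    key [ 519.  -310.2  200.4   51.     1.7] 1220 0.1093
-308 w3 base [ 549.5 -301.7  169.9   79.5    1. ] 4827 0.0126
-308 w3    key [ 553.3 -311.1  129.8   49.4    2.2] 10916 0.1094
-308 side0 base [ 513.3 -311.4  247.7   90.6    1.3] 558 0.0112
-308 MERGED [ 515.6 -305.7  244.1   91.4  180. ]
0 scene0 base [565.9   1.5 216.2  87.4 176.7] 1160 0.0125
0 scene0    key [565.6  -2.2 226.   53.9 179.2] 1995 0.1092
0 w1 base [502.9   5.1 100.3  88.7 177.3] 3943 0.0125
0 w1    key [ 4.839e+02 -3.400e+00  6.490e+01  5.150e+01  1.000e-01] 4358 0.1092
0 w2 base [568.    8.9 207.1  87.9   0.6] 10195 0.0126
0 w2    key [ 5.825e+02 -6.000e-01  1.874e+02  4.920e+01  3.000e-01] 11213 0.1092
0 w3 base [567.7  -8.3 209.6  79.2 179.3] 9408 0.0124
0 w3    key [5.813e+02 2.000e-01 1.903e+02 5.680e+01 1.100e+00] 14210 0.1091
0 side0 base [557.8  16.7 224.9  89.7   8.8] 218 0.011
0 MERGED [563.3   0.9 221.3  92.1 177.1]
154 scene0 base [581.9 153.9 185.2  86.9   5.9] 1239 0.0124
154 scene0    key [579.4 156.1 151.   45.8   6.6]
[... 403 characters left out ...]
08 scene0    key [540.9 306.1 175.8  47.5 178.4] 1719 0.1089
308 w1 base [506.7 310.   95.8  86.9 179.1] 2206 0.0124
308 w1    key [484.2 312.3  64.   46.5 177.4] 3569 0.109
308 w2 base [544.3 282.  164.7  37.1 177.3] 3883 0.0126
308 w2    key [556.9 308.8 139.8  46.2 177.2] 10953 0.1092
308 side0 base [483.4 300.3  99.4  70.3 118.4] 122 0.0111
308 MERGED [544.5 309.2 171.3  87.8 179.2]
blk [ 558.1 -152.7  156.9  100.3    1.7]
scene0 strip [ 489.4 -153.9   67.    17.3   91.4] 0.0922335774073228
scene0 strip [ 587.  -151.3   67.5   15.8   93.1] 0.09205182042312066
w3 strip [ 489.6 -155.2   69.5   10.5   90.3] 0.0924223852626202
w3 strip [ 586.6 -152.4   69.    13.2   91.8] 0.09246827058849472
```

Base lengths confirm the layout: D at y=-308 holds key_c, C at y=0 holds key_d, B at y=154 holds key_a, and A at y=308 holds key_b. First move is key_c to the block.

Emit:
arm_command([
  [-33, -19, 0],
  [-33, -19, 0],
  [-33, -19, -20],
  [-32, -19, -30],
  [0, 0, -30],
  [0, 0, -30],
  [0, 0, -20],
  [0, 0, 0],
  [0, 0, 0],
], spin=[0.5, 0.5, 0.5, 0.2, 0, 0, 0, 0, 0], jaw=1, squeeze=45)

```text
time: 4.75
tool_pos: [0.5198, -0.3096, 0.3238]
tool_rot: [-3.141, 0.001, -3.106]
contact_force: [-0.2, -0.3, -0.3]
opening: 0.0917
grip_force: 0.0
```

Emit:
arm_command([
  [-1, -1, -18],
  [0, 0, -18],
  [0, 0, -18],
  [0, 0, 0],
  [0, 0, 0],
], spin=[0, 0, 0, 0, 0])

```text
time: 5.25
tool_pos: [0.5188, -0.3117, 0.2704]
tool_rot: [-3.14, 0.002, -3.107]
contact_force: [0.7, -0.3, 0.5]
opening: 0.0916
grip_force: 0.0
```

Emit:
arm_command([
  [0, 0, 0],
  [0, 0, 0],
  [0, 0, 0],
  [0, 0, 0],
  [0, 0, 0],
  [0, 0, 0],
  [0, 0, 0],
  [0, 0, 0],
], spin=[0, 0, 0, 0, 0, 0, 0, 0], jaw=-1)

```text
time: 6.05
tool_pos: [0.5182, -0.312, 0.2688]
tool_rot: [-3.141, 0.0, -3.107]
contact_force: [0.3, -0.9, 0.0]
opening: 0.0451
grip_force: 44.9
```

Emit:
arm_command([
  [0, 0, 5],
  [0, 0, 8],
  [0, 0, 15],
  [0, 0, 20],
  [0, 0, 20],
  [0, 0, 15],
  [0, 0, 10],
  [0, 0, 0],
  [0, 0, 0],
], spin=[0, 0, 0, 0, 0, 0, 0, 0, 0])

```text
time: 6.95
tool_pos: [0.5181, -0.3118, 0.3611]
tool_rot: [3.141, -0.001, -3.107]
contact_force: [-0.7, -0.3, -5.3]
opening: 0.0451
grip_force: 44.9
```

Run:
```python
from cell import *
from h import *
c=read_camera("wrist");cv2.imwrite("pics/w4.png",c["img"][:,:,::-1])
c=read_camera("scene");cv2.imwrite("pics/s4.png",c["img"][:,:,::-1]);np.savez("/tmp/s4.npz",**c)
cv2.imwrite("pics/v4.png",np.hstack([cv2.resize(cv2.imread("pics/w4.png"),(400,300)),cv2.imread("pics/s4.png")[150:450,240:640]]))
```

```text
(no output)
```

View pics/v4.png

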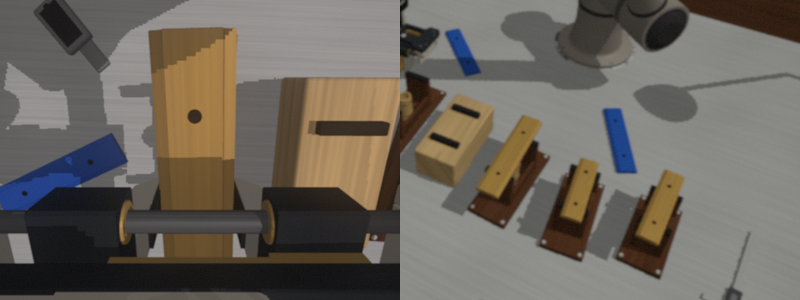

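The key is held and hanging level, with its near half at wrist pixels around (195,115). Carrying it to the block.

Emit:
arm_command([
  [1, 9, 0],
  [2, 18, 0],
  [3, 25, 0],
  [3, 25, 0],
  [3, 25, 0],
  [3, 25, 0],
  [3, 20, 0],
  [2, 12, 0],
  [0, 0, 0],
  [0, 0, -20],
  [0, 0, -25],
  [0, 0, -20],
  [0, 0, -15],
  [0, 0, -8],
  [0, 0, 0],
  [0, 0, 0],
], spin=[0, 0, -0.3, 0, 0, 0, 0, 0, 0, 0, 0, 0, 0, 0, 0, 0])

```text
time: 8.65
tool_pos: [0.5385, -0.1533, 0.2743]
tool_rot: [-3.141, 0.001, -3.113]
contact_force: [0.2, -0.9, -4.5]
opening: 0.0449
grip_force: 44.9
```

Emit:
arm_command([
  [0, 0, -4],
  [0, 0, -3],
  [0, 0, -3],
  [0, 0, -2],
  [0, 0, 0],
  [0, 0, 0],
], spin=[0, 0, 0, 0, 0, 0])

```text
time: 9.25
tool_pos: [0.5383, -0.1529, 0.2617]
tool_rot: [3.141, -0.0, -3.113]
contact_force: [0.1, 0.3, -5.2]
opening: 0.0452
grip_force: 44.9
```

Emit:
arm_command([
  [0, 0, -1],
  [0, 0, 0],
  [0, 0, 0],
], spin=[0, 0, 0])

```text
time: 9.55
tool_pos: [0.5382, -0.1529, 0.2608]
tool_rot: [3.142, 0.0, -3.113]
contact_force: [0.4, -1.0, -4.2]
opening: 0.045
grip_force: 44.9
```

Emit:
arm_command([
  [0, 0, -1],
  [0, 0, 0],
  [0, 0, 0],
], spin=[0, 0, 0])

```text
time: 9.85
tool_pos: [0.5382, -0.1529, 0.2597]
tool_rot: [3.141, -0.0, -3.113]
contact_force: [0.3, 0.2, -5.3]
opening: 0.0451
grip_force: 44.9
```

Emit:
arm_command([
  [0, 0, 0],
  [0, 0, 0],
  [0, 0, 0],
  [0, 0, 0],
  [0, 0, 0],
  [0, 0, 0],
], spin=[0, 0, 0, 0, 0, 0], jaw=1)

```text
time: 10.45
tool_pos: [0.5383, -0.1529, 0.2599]
tool_rot: [-3.142, 0.0, -3.113]
contact_force: [-0.1, -0.2, -1.2]
opening: 0.0885
grip_force: 0.0
```

Emit:
arm_command([
  [0, 0, 15],
  [0, 0, 30],
  [0, 0, 40],
  [0, 0, 40],
  [0, 0, 40],
  [0, 0, 28],
  [0, 0, 0],
], spin=[0, 0, 0, 0, 0, 0, 0])

```text
time: 11.15
tool_pos: [0.5384, -0.153, 0.4575]
tool_rot: [-3.138, 0.008, -3.113]
contact_force: [0.5, -0.3, 0.1]
opening: 0.0919
grip_force: 0.0
```

Emit:
arm_command([
  [15, -10, 0],
  [20, -15, 0],
  [20, -15, 0],
  [20, -15, 0],
  [20, -15, 0],
  [15, -10, 0],
  [0, 0, 0],
  [0, 0, 0],
], spin=[0, 0, 0, 0, 0, 0, 0, 0])

```text
time: 11.95
tool_pos: [0.6482, -0.2328, 0.4513]
tool_rot: [3.14, -0.002, -3.113]
contact_force: [-0.2, 0.5, 0.2]
opening: 0.0919
grip_force: 0.0
```

```bash
cat > look.py <<'E'
import sys
from cell import *
from h import *
# look.py tag cam ylo yhi : key / strip / base rectangles in the y band
def look(tag,cam,bands):
    c=read_camera(cam);cv2.imwrite(f"pics/{tag}.png",c["img"][:,:,::-1]);np.savez(f"/tmp/{tag}.npz",**c)
    P,z,H,S,V,w=masks(c)
    if cam=="wrist": w[290:]=False
    w&=(P[...,0]>.38)&(P[...,0]<.72)
    for lo,hi in bands:
        b=w&(P[...,1]>lo)&(P[...,1]<hi)
        for nm,m in(("key",b&(H<28)&(H>12)&(S>110)&(z>.094)&(z<.125)),("strip",b&(abs(z-.1)<.004)&(V<70)),("base",b&(abs(z-.012)<.004)&(S>80)&((H<15)|(H>170)))):
            m=cv2.morphologyEx(m.astype(np.uint8),cv2.MORPH_OPEN,np.ones((3,3)))>0
            for q in (comps(m,60) if nm!="base" else [m]*(m.sum()>100)): print(tag,lo,nm,rect(P[q][:,:2]),"z",np.round(np.median(z[q]),4),q.sum())
E
python3 - <<'E'
from look import *
look("w5","wrist",[(-.4,-.225),(-.225,-.08)])
look("s5","scene",[(-.4,-.225),(-.225,-.08)])
print(observe()["tool_pos"])
E
```

```text
w5 -0.4 strip [ 574.9 -306.6   64.3   13.7   91.7] z 0.1005 1455Traceback (most recent call last):
  File "<stdin>", line 2, in <module>
  File "look.py", line 14, in look
    for q in (comps(m,60) if nm!="base" else [m]*(m.sum()>100)): print(tag,lo,nm,rect(P[q][:,:2]),"z",np.round(np.median(z[q]),4),q.sum())
                                             ~~~^^~~~~~~~~~~~~
TypeError: can't multiply sequence by non-int of type 'numpy.bool'
```

View pics/w5.png

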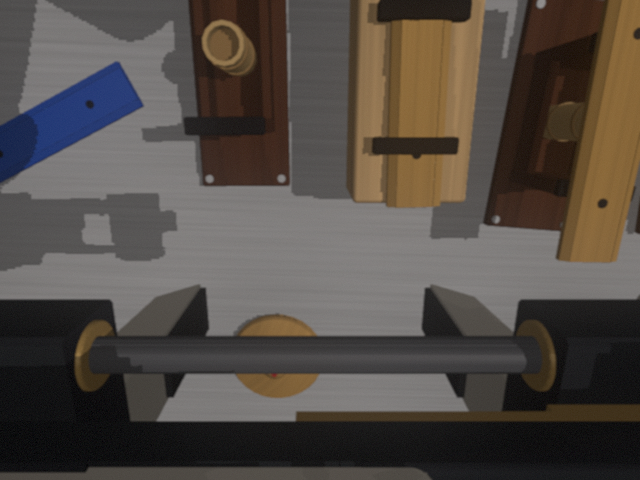

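The stand D strips are clear at (225,125). Key_c is on the block around (415,100), but the block's black strips appear above it, so I need its height.

```bash
sed -i 's/\[m\]\*(m.sum()>100)/[m][:int(m.sum()>100)]/; s/z>.094/z>.084/' look.py
python3 - <<'E'
from look import *
look("w6","wrist",[(-.4,-.225),(-.225,-.08)])
look("s5","scene",[(-.4,-.225),(-.225,-.08)])
c=dict(np.load("/tmp/w6.npz"));P=cloud(c)
for v,u in [(60,415),(100,415),(125,415),(145,415),(145,380),(175,415),(195,415),(170,365),(202,400)]: print(v,u,np.round(P[v,u],4),c["img"][v,u])
E
```

```text
w6 -0.4 strip [ 575.3 -306.3   63.7   13.    91.7] z 0.1005 1448
w6 -0.4 base [ 549.  -306.7  170.1   87.6    1.9] z 0.0126 9424
w6 -0.225 key [ 536.8 -153.5   88.5   46.7    2.8] z 0.0893 6935
w6 -0.225 key [ 614.8 -149.5   46.5   45.8   94. ] z 0.0892 2822
s5 -0.4 base [ 512.8 -306.3  246.1   89.     1.5] z 0.0127 926
s5 -0.225 key [ 464.5 -155.7   49.2   47.7   93.3] z 0.0897 237
s5 -0.225 key [ 537.9 -152.1   98.4   47.6    5.5] z 0.0894 610
s5 -0.225 key [ 615.6 -149.6   50.    49.3    2.2] z 0.0891 400
60 415 [ 0.5219 -0.1579  0.0903] [136 103  58]
100 415 [ 0.5512 -0.1548  0.0893] [135 102  59]
125 415 [ 0.5704 -0.1532  0.0906] [135 104  58]
145 415 [ 0.5861 -0.152   0.0918] [49 39 29]
145 380 [ 0.5869 -0.1809  0.0935] [42 35 28]
175 415 [ 0.6109 -0.1488  0.0886] [138 106  61]
195 415 [ 0.6275 -0.1477  0.0907] [136 104  60]
170 365 [ 0.6086 -0.1903  0.0817] [145 117  83]
202 400 [ 0.6339 -0.1599  0.0906] [137 106  64]
```

Key_c's top is at 0.089, so the block's strips are visual only. Key_c rests on the block's top face with its underside at 0.080, centred near (538.5,-152.5). Now key_d goes to stand D.

Emit:
arm_command([
  [-10, 29, 0],
  [-10, 29, 0],
  [-10, 29, 0],
  [-10, 29, 0],
  [-11, 29, 0],
  [-11, 29, 0],
  [-11, 29, 0],
  [-11, 29, 0],
  [0, 0, -40],
  [0, 0, -40],
  [0, 0, -30],
  [0, 0, -20],
  [0, 0, 0],
  [0, 0, 0],
], spin=[-0.3, 0, 0, 0, 0, 0, 0, 0, 0, 0, 0, 0, 0, 0])

```text
time: 13.5
tool_pos: [0.5641, -0.0007, 0.3238]
tool_rot: [-3.142, 0.001, -3.118]
contact_force: [-0.2, -0.5, 0.5]
opening: 0.092
grip_force: 0.0
```

Emit:
arm_command([
  [0, 0, -18],
  [0, 0, -18],
  [0, 0, -17],
  [0, 0, 0],
  [0, 0, 0],
], spin=[0, 0, 0, 0, 0])

```text
time: 14.0
tool_pos: [0.5646, -0.0009, 0.2714]
tool_rot: [-3.141, 0.002, -3.118]
contact_force: [0.9, 0.6, 0.5]
opening: 0.092
grip_force: 0.0
```

Emit:
arm_command([
  [0, 0, 0],
  [0, 0, 0],
  [0, 0, 0],
  [0, 0, 0],
  [0, 0, 0],
  [0, 0, 0],
  [0, 0, 0],
  [0, 0, 0],
], spin=[0, 0, 0, 0, 0, 0, 0, 0], jaw=-1)

```text
time: 14.8
tool_pos: [0.5643, -0.0011, 0.2698]
tool_rot: [-3.141, 0.0, -3.118]
contact_force: [0.2, -0.7, 0.6]
opening: 0.0484
grip_force: 45.0
```

Emit:
arm_command([
  [0, 0, 5],
  [0, 0, 8],
  [0, 0, 15],
  [0, 0, 20],
  [0, 0, 20],
  [0, 0, 15],
  [0, 0, 10],
  [0, 0, 0],
  [0, 0, 0],
], spin=[0, 0, 0, 0, 0, 0, 0, 0, 0])

```text
time: 15.7
tool_pos: [0.564, -0.0008, 0.3621]
tool_rot: [3.141, -0.001, -3.118]
contact_force: [-0.9, -0.2, -7.1]
opening: 0.0482
grip_force: 45.0
```

Run:
```python
from look import *
print(observe()["tool_pos"])
look("s6","scene",[(-.07,.075)])
c=dict(np.load("/tmp/s6.npz"));P,z,H,S,V,w=masks(c)
q=w&(abs(P[...,1])<.1)&(z>.17)&(z<.21)&(H<28)&(H>12)&(S>110)
print(rect(P[q][:,:2]),np.median(z[q]), q.sum(), np.polyfit(P[q][:,0],P[q][:,2],1))
look("w7","wrist",[])
c=dict(np.load("/tmp/w7.npz"));P,z,H,S,V,w=masks(c);w[270:]=False
q=w&(z>.17)&(z<.22)&(H<28)&(H>12)&(S>110);print(rect(P[q][:,:2]),q.sum(),np.polyfit(P[q][:,0],P[q][:,2],1))
```

```text
[ 0.56398703 -0.00082777  0.36209105]
s6 -0.07 strip [617.5  -1.5  63.5  16.6  86.8] z 0.1003 175
s6 -0.07 base [565.6   2.2 217.5  87.3 176.3] z 0.0125 1068
[578.9  -1.  197.4  49.4   1.3] 0.201392678816749 1420 [-0.0093437   0.20687658]
[496.2  -1.8  89.   48.7   1. ] 37186 [-0.00388714  0.20321262]
```

Emit:
arm_command([
  [-2, -10, 0],
  [-4, -22, 0],
  [-5, -30, 0],
  [-5, -30, 0],
  [-5, -30, 0],
  [-5, -30, 0],
  [-5, -30, 0],
  [-5, -30, 0],
  [-5, -30, 0],
  [-4, -30, 0],
  [-4, -22, 0],
  [-2, -13, 0],
  [0, 0, 0],
  [0, 0, -20],
  [0, 0, -25],
  [0, 0, -20],
  [0, 0, -14],
  [0, 0, -8],
  [0, 0, 0],
  [0, 0, 0],
], spin=[0, 0, 0, 0, 0, 0.3, 0, 0, 0, 0, 0, 0, 0, 0, 0, 0, 0, 0, 0, 0])

```text
time: 17.8
tool_pos: [0.5136, -0.3076, 0.2764]
tool_rot: [-3.141, 0.001, -3.112]
contact_force: [0.5, -0.7, -6.5]
opening: 0.0481
grip_force: 45.0
```

Emit:
arm_command([
  [0, 0, -3],
  [0, 0, -2],
  [0, 0, 0],
  [0, 0, 0],
], spin=[0, 0, 0, 0])

```text
time: 18.2
tool_pos: [0.5132, -0.3079, 0.2709]
tool_rot: [-3.142, 0.0, -3.113]
contact_force: [0.3, 0.1, -6.5]
opening: 0.0484
grip_force: 45.0
```

Emit:
arm_command([
  [0, 0, -1],
  [0, 0, 0],
  [0, 0, 0],
], spin=[0, 0, 0])

```text
time: 18.5
tool_pos: [0.5133, -0.308, 0.2698]
tool_rot: [-3.141, 0.0, -3.113]
contact_force: [1.0, -0.2, -6.6]
opening: 0.0478
grip_force: 45.0
```

Emit:
arm_command([
  [0, 0, -1],
  [0, 0, 0],
  [0, 0, 0],
], spin=[0, 0, 0])

```text
time: 18.8
tool_pos: [0.5132, -0.3079, 0.2698]
tool_rot: [-3.141, 0.001, -3.113]
contact_force: [-3.4, 2.0, 6.1]
opening: 0.0478
grip_force: 45.0
```

Emit:
arm_command([
  [0, 0, 0],
  [0, 0, 0],
  [0, 0, 0],
  [0, 0, 0],
  [0, 0, 0],
  [0, 0, 0],
], spin=[0, 0, 0, 0, 0, 0], jaw=1)

```text
time: 19.4
tool_pos: [0.5133, -0.3079, 0.2687]
tool_rot: [3.142, 0.0, -3.113]
contact_force: [0.6, 0.3, 0.2]
opening: 0.0897
grip_force: 0.0
```

Emit:
arm_command([
  [0, 0, 15],
  [0, 0, 25],
  [0, 0, 35],
  [5, 30, 0],
  [5, 31, 0],
  [5, 31, 0],
  [5, 31, 0],
  [5, 32, 0],
  [0, 0, 0],
  [0, 0, 0],
], spin=[0, 0, 0, 0.3, 0, 0, 0, 0, 0, 0])

```text
time: 20.4
tool_pos: [0.5384, -0.1524, 0.3439]
tool_rot: [-3.141, 0.0, -3.106]
contact_force: [0.1, 0.4, -1.0]
opening: 0.0916
grip_force: 0.0
```

Run:
```python
from look import *
look("s8","scene",[(-.4,-.225),(-.225,-.08)])
look("w8","wrist",[(-.4,-.225),(-.225,-.08)])
```

```text
s8 -0.4 key [ 541.4 -307.5  172.3   53.1    0.9] z 0.1093 1135
s8 -0.4 base [ 5.191e+02 -3.039e+02  2.341e+02  8.950e+01  1.000e-01] z 0.0126 869
s8 -0.225 key [ 466.7 -166.7   50.8   25.7   28.9] z 0.0898 123
s8 -0.225 key [ 538.2 -152.2  100.1   47.6    5.3] z 0.0894 602
s8 -0.225 key [ 614.7 -149.1   49.4   47.6    4.3] z 0.0892 384
w8 -0.4 key [ 4.854e+02 -3.070e+02  1.520e+02  4.920e+01  3.000e-01] z 0.1093 21314
w8 -0.4 strip [ 450.2 -282.2   14.1    8.6    0.9] z 0.1001 470
w8 -0.4 base [ 495.7 -299.2  209.    71.8    1.6] z 0.0126 16218
w8 -0.225 key [ 459.6 -157.2   45.9   41.8   92.3] z 0.0894 6382
w8 -0.225 key [ 528.  -153.6   71.6   45.9    2.9] z 0.0893 8349
```

Emit:
arm_command([
  [0, 0, -25],
  [0, 0, -25],
  [0, 0, -18],
  [0, 0, -10],
  [0, 0, 0],
  [0, 0, 0],
  [0, 0, 0],
], spin=[0.4, 0, 0, 0, 0, 0, 0])

```text
time: 21.2
tool_pos: [0.5386, -0.1533, 0.2668]
tool_rot: [-3.141, 0.002, -3.101]
contact_force: [0.0, 0.6, 0.4]
opening: 0.0917
grip_force: 0.0
```

Emit:
arm_command([
  [0, 0, -3],
  [0, 0, -3],
  [0, 0, 0],
  [0, 0, 0],
], spin=[0, 0, 0, 0])

```text
time: 21.6
tool_pos: [0.5382, -0.1528, 0.2597]
tool_rot: [3.141, -0.0, -3.1]
contact_force: [0.3, 0.5, -0.0]
opening: 0.0917
grip_force: 0.0
```

Emit:
arm_command([
  [0, 0, 0],
  [0, 0, 0],
  [0, 0, 0],
  [0, 0, 0],
  [0, 0, 0],
  [0, 0, 0],
  [0, 0, 0],
  [0, 0, 0],
], spin=[0, 0, 0, 0, 0, 0, 0, 0], jaw=-1, squeeze=50)

```text
time: 22.4
tool_pos: [0.5382, -0.1529, 0.2597]
tool_rot: [3.141, -0.0, -3.1]
contact_force: [-0.3, -0.4, -0.2]
opening: 0.0448
grip_force: 50.0
```

Emit:
arm_command([
  [0, 0, 3],
  [0, 0, 4],
  [0, 0, 6],
  [0, 0, 0],
  [0, 0, 0],
], spin=[0, 0, 0, 0, 0])

```text
time: 22.9
tool_pos: [0.5382, -0.1529, 0.2729]
tool_rot: [-3.142, 0.0, -3.101]
contact_force: [-0.0, -0.5, -4.9]
opening: 0.0446
grip_force: 50.0
```

Run:
```python
from look import *
look("w9","wrist",[(-.225,-.08)])
look("s9","scene",[(-.225,-.08)])
```

```text
w9 -0.225 key [ 483.3 -156.    88.9   51.5    2.6] z 0.1025 28808
w9 -0.225 strip [ 483.6 -155.5    6.4    6.3   84.6] z 0.103 227
s9 -0.225 key [ 574.  -154.7  130.4   55.2    2.7] z 0.102 936
```

Emit:
arm_command([
  [0, 0, 8],
  [0, 0, 15],
  [0, 0, 22],
  [0, 0, 20],
  [0, 0, 15],
  [0, 0, 7],
  [2, 10, 0],
  [3, 20, 0],
  [4, 25, 0],
  [4, 25, 0],
  [4, 25, 0],
  [4, 24, 0],
  [2, 16, 0],
  [1, 9, 0],
  [0, 0, 0],
  [0, 0, -20],
  [0, 0, -25],
  [0, 0, -20],
  [0, 0, -10],
  [0, 0, 0],
], spin=[0, 0, 0, 0, 0, 0, -0.5, -0.8, -0.8, -0.8, -0.8, -0.8, -0.6, -0.3, 0, 0, 0, 0, 0, 0])

```text
time: 25.0
tool_pos: [0.5618, 0.0005, 0.2833]
tool_rot: [3.141, -0.003, 3.088]
contact_force: [0.5, -0.6, -5.1]
opening: 0.0449
grip_force: 50.0
```

Run:
```python
from look import *
print(observe()["tool_pos"],np.degrees(observe()["tool_rot"][2]))
look("w10","wrist",[(-.09,.09)])
look("s10","scene",[(-.09,.09)])
```

```text
[5.61844137e-01 5.24705979e-04 2.83255644e-01] 176.9161267653765
w10 -0.09 key [506.2   3.   88.9  49.8 176.6] z 0.1131 28675
w10 -0.09 strip [506.3 -24.5  13.7   5.5 175.6] z 0.1004 442
w10 -0.09 strip [509.2  31.8  14.    7.9 179.1] z 0.1004 631
w10 -0.09 base [521.5   3.6 134.6  88.9 177.2] z 0.0125 3283
s10 -0.09 key [600.1  -4.7 126.9  54.2 177.2] z 0.1137 1085
s10 -0.09 base [569.3   3.4 210.3  87.8 175.1] z 0.0124 1093
```

Emit:
arm_command([
  [1, 1, -2],
  [0, 0, -1],
  [0, 0, -1],
  [0, 0, 0],
  [0, 0, 0],
], spin=[0, 0, 0, 0, 0])

```text
time: 25.6
tool_pos: [0.5632, 0.0021, 0.2809]
tool_rot: [3.142, 0.0, 3.089]
contact_force: [0.0, -0.2, -5.8]
opening: 0.0446
grip_force: 50.0
```

Emit:
arm_command([
  [0, 0, -1],
  [0, 0, 0],
  [0, 0, 0],
], spin=[0, 0, 0])

```text
time: 25.9
tool_pos: [0.5633, 0.0021, 0.2798]
tool_rot: [3.142, 0.0, 3.089]
contact_force: [0.8, -0.4, -5.6]
opening: 0.0447
grip_force: 50.0
```

Emit:
arm_command([
  [0, 0, -1],
  [0, 0, 0],
  [0, 0, 0],
], spin=[0, 0, 0])

```text
time: 26.2
tool_pos: [0.5632, 0.0021, 0.2797]
tool_rot: [-3.142, 0.001, 3.089]
contact_force: [-3.5, 0.5, 5.7]
opening: 0.0449
grip_force: 50.0
```

Emit:
arm_command([
  [0, 0, 0],
  [0, 0, 0],
  [0, 0, 0],
  [0, 0, 0],
  [0, 0, 0],
  [0, 0, 0],
], spin=[0, 0, 0, 0, 0, 0], jaw=1)

```text
time: 26.8
tool_pos: [0.5633, 0.0021, 0.2787]
tool_rot: [3.141, 0.0, 3.089]
contact_force: [0.2, 0.9, 0.4]
opening: 0.0877
grip_force: 0.0
```

Emit:
arm_command([
  [0, 0, 15],
  [0, 0, 25],
  [0, 0, 35],
  [3, 30, 0],
  [3, 31, 0],
  [3, 31, 0],
  [3, 31, 0],
  [3, 31, 0],
  [0, 0, 0],
  [0, 0, 0],
], spin=[0, 0, 0, 1.8, 1.8, 1.8, 1.8, 1.9, 0, 0])

```text
time: 27.8
tool_pos: [0.5781, 0.1565, 0.3535]
tool_rot: [-3.141, -0.0, -3.035]
contact_force: [-0.5, -0.0, -0.3]
opening: 0.092
grip_force: 0.0
```

Run:
```python
from look import *
print(observe()["tool_pos"],np.degrees(observe()["tool_rot"][2]))
look("w11","wrist",[(-.09,.075),(.08,.23)])
look("s11","scene",[(-.09,.075),(.08,.23)])
```

```text
[0.57809694 0.15651373 0.35349871] -173.87268836124107
w11 -0.09 key [541.3   0.7 155.2  52.1 177.4] z 0.1093 24329
w11 -0.09 strip [509.3  31.8  14.1   9.5 178.7] z 0.1002 492
w11 -0.09 strip [615.6 -30.2  12.6   5.  175.9] z 0.1005 118
w11 -0.09 strip [613.9  26.1   9.6   3.6  88.6] z 0.0993 114
w11 -0.09 base [555.   12.6 200.9  68.7 177.1] z 0.0126 13058
w11 0.08 key [551.1 154.9  95.   42.5   6.1] z 0.1092 11312
w11 0.08 strip [529.4 124.5  13.7  13.6   6. ] z 0.1004 580
w11 0.08 strip [524.1 177.3  13.2   7.6   6.6] z 0.1004 307
w11 0.08 base [559.  152.9 160.   88.1   6. ] z 0.0125 6885
s11 -0.09 key [564.9   0.  201.1  55.3 176.9] z 0.1091 1633
s11 -0.09 base [567.8   0.7 213.4  87.8 177.4] z 0.0126 1034
s11 0.08 key [579.9 155.6 151.   48.8   6. ] z 0.1089 1322
s11 0.08 base [582.6 154.1 181.   86.8   5.8] z 0.0124 1093
```

Emit:
arm_command([
  [0, 1, -20],
  [0, 0, -25],
  [0, 0, -18],
  [0, 0, -11],
  [0, 0, 0],
  [0, 0, 0],
], spin=[0, 0, 0, 0, 0, 0])

```text
time: 28.5
tool_pos: [0.5786, 0.1566, 0.2804]
tool_rot: [3.142, 0.001, -3.037]
contact_force: [0.7, 0.6, 0.7]
opening: 0.092
grip_force: 0.0
```

Emit:
arm_command([
  [0, 0, 0],
  [0, 0, 0],
  [0, 0, 0],
  [0, 0, 0],
  [0, 0, 0],
  [0, 0, 0],
  [0, 0, 0],
  [0, 0, 0],
  [0, 0, 0],
], spin=[0, 0, 0, 0, 0, 0, 0, 0, 0], jaw=-1)

```text
time: 29.4
tool_pos: [0.5782, 0.1572, 0.2797]
tool_rot: [3.141, -0.0, -3.036]
contact_force: [-0.6, 0.5, -0.2]
opening: 0.0388
grip_force: 50.0
```

Emit:
arm_command([
  [0, 0, 5],
  [0, 0, 8],
  [0, 0, 15],
  [0, 0, 20],
  [0, 0, 20],
  [0, 0, 15],
  [0, 0, 7],
  [0, 0, 0],
  [0, 0, 0],
], spin=[0, 0, 0, 0, 0, 0, 0, 0, 0])

```text
time: 30.3
tool_pos: [0.578, 0.157, 0.369]
tool_rot: [3.142, -0.001, -3.036]
contact_force: [-0.1, -0.3, -5.6]
opening: 0.039
grip_force: 50.0
```

Run:
```python
from look import *
look("s12","scene",[(.08,.23)])
look("w12","wrist",[])
c=dict(np.load("/tmp/w12.npz"));P,z,H,S,V,w=masks(c);w[270:]=False
q=w&(z>.17)&(z<.24)&(H<28)&(H>12)&(S>110);print(rect(P[q][:,:2]),q.sum(),np.polyfit(P[q][:,0],P[q][:,2],1),np.median(z[q]))
```

```text
s12 0.08 strip [623.7 159.   63.2  17.1  96.6] z 0.1001 205
s12 0.08 base [581.2 153.8 185.5  87.    5.9] z 0.0123 1131
[531.2 151.7  55.3  39.9   6. ] 14488 [-0.00432871  0.20041462] 0.19831472876508247
```

Emit:
arm_command([
  [-1, -10, 0],
  [-3, -22, 0],
  [-4, -30, 0],
  [-4, -30, 0],
  [-4, -30, 0],
  [-4, -30, 0],
  [-4, -30, 0],
  [-4, -30, 0],
  [-4, -30, 0],
  [-4, -30, 0],
  [-3, -24, 0],
  [-1, -14, 0],
  [0, 0, 0],
  [0, 0, -22],
  [0, 0, -28],
  [0, 0, -26],
  [0, 0, -18],
  [0, 0, -10],
  [0, 0, 0],
  [0, 0, 0],
], spin=[0, -0.4, -0.5, -0.5, -0.5, -0.5, -0.5, -0.5, -0.5, -0.3, 0, 0, 0, 0, 0, 0, 0, 0, 0, 0])

```text
time: 32.4
tool_pos: [0.5386, -0.1526, 0.2664]
tool_rot: [-3.141, 0.001, -3.109]
contact_force: [0.5, -0.2, -3.7]
opening: 0.0386
grip_force: 50.0
```

Emit:
arm_command([
  [0, 0, -2],
  [0, 0, -1],
  [0, 0, 0],
  [0, 0, 0],
], spin=[0, 0, 0, 0])

```text
time: 32.8
tool_pos: [0.5383, -0.1529, 0.2631]
tool_rot: [-3.141, 0.0, -3.109]
contact_force: [-0.2, 0.3, -4.3]
opening: 0.0386
grip_force: 50.0
```

Emit:
arm_command([
  [0, 0, -2],
  [0, 0, 0],
  [0, 0, 0],
], spin=[0, 0, 0])

```text
time: 33.1
tool_pos: [0.5382, -0.1529, 0.2606]
tool_rot: [3.141, -0.0, -3.109]
contact_force: [-0.7, 0.3, -4.7]
opening: 0.0385
grip_force: 50.0
```

Emit:
arm_command([
  [0, 0, -1],
  [0, 0, 0],
  [0, 0, 0],
], spin=[0, 0, 0])

```text
time: 33.4
tool_pos: [0.5383, -0.1529, 0.2597]
tool_rot: [3.142, 0.0, -3.109]
contact_force: [-0.0, -0.9, -3.9]
opening: 0.0384
grip_force: 50.0
```

Emit:
arm_command([
  [0, 0, 0],
  [0, 0, 0],
  [0, 0, 0],
  [0, 0, 0],
  [0, 0, 0],
  [0, 0, 0],
], spin=[0, 0, 0, 0, 0, 0], jaw=1)

```text
time: 34.0
tool_pos: [0.5383, -0.1529, 0.2599]
tool_rot: [-3.142, 0.0, -3.109]
contact_force: [0.6, -0.6, 0.1]
opening: 0.0818
grip_force: 0.0
```

Emit:
arm_command([
  [0, 0, 15],
  [0, 0, 30],
  [0, 0, 45],
  [0, 30, 0],
  [0, 42, 0],
  [0, 42, 0],
  [0, 42, 0],
  [0, 42, 0],
  [0, 42, 0],
  [0, 42, 0],
  [0, 42, 0],
  [0, 42, 0],
  [0, 42, 0],
  [1, 34, 0],
  [0, 20, 0],
  [0, 0, 0],
  [0, 0, 0],
], spin=[0, 0, 0, 0, -0.5, -0.5, -0.5, -0.5, -0.5, -0.5, -0.5, -0.5, -0.6, 0, 0, 0, 0])

```text
time: 35.7
tool_pos: [0.5391, 0.309, 0.3494]
tool_rot: [-3.141, -0.0, 3.095]
contact_force: [0.2, -0.7, -1.1]
opening: 0.0917
grip_force: 0.0
```

Run:
```python
from look import *
print(observe()["tool_pos"],np.degrees(observe()["tool_rot"][2]))
look("w13","wrist",[(.235,.4)])
look("s13","scene",[(-.225,-.08)])
```

```text
[0.5390758  0.30903051 0.34942549] 177.31380321177303
w13 0.235 key [505.2 310.5 104.9  46.6 176.3] z 0.1093 14226
w13 0.235 strip [503.  337.8  14.3   9.  178.8] z 0.1003 386
w13 0.235 strip [502.2 283.3  14.1   9.7 179.1] z 0.1004 403
w13 0.235 base [529.5 310.3 139.3  87.9 179.3] z 0.0125 3216
s13 -0.225 key [ 473.8 -153.5   43.8   23.    94.1] z 0.0897 96
s13 -0.225 key [ 538.5 -152.3   97.1   43.3    3. ] z 0.0893 543
s13 -0.225 key [ 603.2 -151.4   41.    23.9   90.3] z 0.0895 168
```

Emit:
arm_command([
  [1, 0, -20],
  [0, 0, -22],
  [0, 0, -18],
  [0, 0, -10],
  [0, 0, 0],
  [0, 0, 0],
], spin=[-0.1, 0, 0, 0, 0, 0])

```text
time: 36.4
tool_pos: [0.5406, 0.3087, 0.2805]
tool_rot: [3.141, 0.001, 3.091]
contact_force: [0.7, -0.1, 0.4]
opening: 0.0916
grip_force: 0.0
```

Emit:
arm_command([
  [0, 0, 0],
  [0, 0, 0],
  [0, 0, 0],
  [0, 0, 0],
  [0, 0, 0],
  [0, 0, 0],
  [0, 0, 0],
  [0, 0, 0],
  [0, 0, 0],
], spin=[0, 0, 0, 0, 0, 0, 0, 0, 0], jaw=-1)

```text
time: 37.3
tool_pos: [0.5402, 0.3091, 0.2797]
tool_rot: [3.142, -0.0, 3.092]
contact_force: [-0.9, -0.5, -0.4]
opening: 0.0418
grip_force: 50.0
```

Emit:
arm_command([
  [0, 0, 5],
  [0, 0, 8],
  [0, 0, 15],
  [0, 0, 20],
  [0, 0, 20],
  [0, 0, 15],
  [0, 0, 7],
  [0, 0, 0],
  [0, 0, 0],
], spin=[0, 0, 0, 0, 0, 0, 0, 0, 0])

```text
time: 38.2
tool_pos: [0.54, 0.309, 0.369]
tool_rot: [-3.141, -0.001, 3.092]
contact_force: [0.3, -0.2, -5.6]
opening: 0.0419
grip_force: 50.0
```

Run:
```python
from look import *
look("s14","scene",[(.235,.4)])
look("w14","wrist",[])
c=dict(np.load("/tmp/w14.npz"));P,z,H,S,V,w=masks(c);w[270:]=False
q=w&(z>.17)&(z<.24)&(H<28)&(H>12)&(S>110);print(rect(P[q][:,:2]),q.sum(),np.polyfit(P[q][:,0],P[q][:,2],1),np.median(z[q]))
```

```text
s14 0.235 strip [585.4 309.   63.7  18.2  88.3] z 0.0996 225
s14 0.235 base [551.1 308.4 160.2  85.9 179.5] z 0.0122 1082
[486.5 311.4  68.   42.4 177.3] 19810 [-0.00372182  0.19992954] 0.19828324533937441
```

Emit:
arm_command([
  [2, -10, 0],
  [4, -20, 0],
  [6, -25, 0],
  [6, -25, 0],
  [6, -25, 0],
  [6, -24, 0],
  [4, -16, 0],
  [2, -10, 0],
  [0, 0, 0],
  [0, 0, -20],
  [0, 0, -25],
  [0, 0, -22],
  [0, 0, -12],
  [0, 0, -6],
  [0, 0, 0],
  [0, 0, 0],
], spin=[0.5, 1, 1.5, 1.5, 1.5, 1.5, 0.8, 0.5, 0, 0, 0, 0, 0, 0, 0, 0])

```text
time: 39.9
tool_pos: [0.5766, 0.1543, 0.2857]
tool_rot: [3.141, 0.002, -3.037]
contact_force: [-0.1, -0.5, -5.0]
opening: 0.0419
grip_force: 50.0
```

Run:
```python
from look import *
look("w15","wrist",[(.08,.23)])
```

```text
w15 0.08 key [528.  150.   77.5  49.2   6.8] z 0.1152 22349
w15 0.08 strip [529.8 122.   14.    7.4   5.1] z 0.1004 582
w15 0.08 strip [524.1 176.6  13.6   7.8   7.9] z 0.1004 582
w15 0.08 base [542.  151.2 126.8  88.3   5.8] z 0.0125 4240
```

Emit:
arm_command([
  [0, 0, -2],
  [0, 0, -1],
  [0, 0, 0],
  [0, 0, 0],
], spin=[0, 0, 0, 0])

```text
time: 40.35
tool_pos: [0.5762, 0.1541, 0.2818]
tool_rot: [3.141, 0.0, -3.038]
contact_force: [-0.1, -0.5, -4.4]
opening: 0.042
grip_force: 50.0
```

Emit:
arm_command([
  [-1, 0, -1],
  [0, 0, -1],
  [0, 0, 0],
  [0, 0, 0],
], spin=[0, 0, 0, 0])

```text
time: 40.75
tool_pos: [0.5752, 0.1541, 0.2798]
tool_rot: [3.142, -0.0, -3.038]
contact_force: [-0.9, -0.1, -4.2]
opening: 0.0418
grip_force: 50.0
```

Emit:
arm_command([
  [0, 0, -1],
  [0, 0, 0],
  [0, 0, 0],
], spin=[0, 0, 0])

```text
time: 41.05
tool_pos: [0.5751, 0.1541, 0.2797]
tool_rot: [3.142, 0.0, -3.038]
contact_force: [-4.3, -1.0, 5.6]
opening: 0.042
grip_force: 50.0
```

Emit:
arm_command([
  [0, 0, 0],
  [0, 0, 0],
  [0, 0, 0],
  [0, 0, 0],
  [0, 0, 0],
  [0, 0, 0],
], spin=[0, 0, 0, 0, 0, 0], jaw=1)

```text
time: 41.65
tool_pos: [0.5753, 0.1541, 0.2786]
tool_rot: [3.142, -0.0, -3.038]
contact_force: [0.0, 0.2, -0.1]
opening: 0.0852
grip_force: 0.0
```

Emit:
arm_command([
  [0, 0, 15],
  [0, 0, 25],
  [0, 0, 35],
  [-4, -30, 0],
  [-4, -38, 0],
  [-5, -38, 0],
  [-5, -38, 0],
  [-5, -38, 0],
  [-5, -38, 0],
  [-5, -38, 0],
  [-4, -30, 0],
  [0, -19, 0],
  [0, 0, 0],
  [0, 0, 0],
], spin=[0, 0, 0, 0, -0.8, -0.8, -0.8, -0.8, -0.8, 0, 0, 0, 0, 0])

```text
time: 43.05
tool_pos: [0.5382, -0.1528, 0.3536]
tool_rot: [3.141, -0.0, -3.108]
contact_force: [0.9, -0.3, -0.3]
opening: 0.0916
grip_force: 0.0
```

Run:
```python
from look import *
print(observe()["tool_pos"],np.degrees(observe()["tool_rot"][2]))
look("w16","wrist",[(-.225,-.08)])
look("s16","scene",[(.08,.23)])
```

```text
[ 0.53815432 -0.15284839  0.35362148] -178.09457003651957
w16 -0.225 key [ 472.1 -155.4   39.6   16.4   91.8] z 0.0893 1986
w16 -0.225 key [ 530.  -153.4   74.6   40.1    1.9] z 0.0892 6982
s16 0.08 key [575.6 152.7 177.   51.3   6.9] z 0.1089 1617
s16 0.08 base [582.  153.4 183.7  86.4   5.8] z 0.0124 1114
```

Emit:
arm_command([
  [0, 0, -25],
  [0, 0, -25],
  [0, 0, -20],
  [0, 0, -14],
  [0, 0, -6],
  [0, 0, -3],
  [0, 0, 0],
  [0, 0, 0],
], spin=[0, 0, 0, 0, 0, 0, 0, 0])

```text
time: 43.95
tool_pos: [0.5385, -0.1528, 0.2615]
tool_rot: [-3.141, 0.001, -3.107]
contact_force: [0.2, -0.1, 0.1]
opening: 0.0918
grip_force: 0.0
```

Emit:
arm_command([
  [0, 0, 0],
  [0, 0, 0],
  [0, 0, 0],
  [0, 0, 0],
  [0, 0, 0],
  [0, 0, 0],
  [0, 0, 0],
  [0, 0, 0],
  [0, 0, 0],
], spin=[0, 0, 0, 0, 0, 0, 0, 0, 0], jaw=-1)

```text
time: 44.85
tool_pos: [0.5382, -0.1529, 0.2607]
tool_rot: [3.141, -0.0, -3.107]
contact_force: [-0.7, 0.3, -0.8]
opening: 0.0386
grip_force: 50.0
```

Emit:
arm_command([
  [0, 0, 5],
  [0, 0, 8],
  [0, 0, 15],
  [0, 0, 20],
  [0, 0, 25],
  [0, 0, 20],
  [0, 0, 12],
  [0, 0, 5],
  [0, 0, 0],
  [0, 0, 0],
], spin=[0, 0, 0, 0, 0, 0, 0, 0, 0, 0])

```text
time: 45.85
tool_pos: [0.538, -0.1528, 0.3697]
tool_rot: [3.141, -0.002, -3.107]
contact_force: [0.3, 0.5, -4.8]
opening: 0.0385
grip_force: 50.0
```

Run:
```python
from look import *
look("w17","wrist",[])
c=dict(np.load("/tmp/w17.npz"));P,z,H,S,V,w=masks(c);w[270:]=False
q=w&(z>.17)&(z<.24)&(H<28)&(H>12)&(S>110);print(rect(P[q][:,:2]),q.sum(),np.polyfit(P[q][:,0],P[q][:,2],1),np.median(z[q]))
```

```text
[ 491.  -154.4   55.5   40.1    2. ] 14521 [-0.00380666  0.20000466] 0.19833888540252054
```

Emit:
arm_command([
  [0, 10, 0],
  [0, 20, 0],
  [0, 30, 0],
  [0, 30, 0],
  [0, 30, 0],
  [1, 30, 0],
  [1, 30, 0],
  [1, 30, 0],
  [1, 30, 0],
  [1, 30, 0],
  [1, 30, 0],
  [0, 30, 0],
  [0, 30, 0],
  [0, 30, 0],
  [0, 30, 0],
  [0, 25, 0],
  [0, 17, 0],
  [0, 0, 0],
  [0, 0, 0],
], spin=[0, 0, 0, 0, -0.4, -0.4, -0.4, -0.4, -0.4, -0.4, -0.5, 0, 0, 0, 0, 0, 0, 0, 0])

```text
time: 47.8
tool_pos: [0.544, 0.3091, 0.3702]
tool_rot: [-3.141, -0.001, 3.126]
contact_force: [0.9, 0.2, -4.8]
opening: 0.0387
grip_force: 50.0
```

Emit:
arm_command([
  [0, 0, -20],
  [0, 0, -25],
  [0, 0, -22],
  [0, 0, -12],
  [0, 0, -6],
  [0, 0, 0],
  [0, 0, 0],
], spin=[0, 0, 0, 0, 0, 0, 0])

```text
time: 48.5
tool_pos: [0.5446, 0.309, 0.2869]
tool_rot: [3.141, 0.002, 3.125]
contact_force: [-0.5, 0.3, -4.2]
opening: 0.0384
grip_force: 50.0
```

Run:
```python
from look import *
look("w18","wrist",[(.235,.4)])
```

```text
w18 0.235 key [502.7 309.6  64.8  47.1 180. ] z 0.1153 16507
w18 0.235 strip [502.3 283.5  14.2   9.5 180. ] z 0.1003 709
w18 0.235 strip [502.8 336.9  13.8  10.3 178.3] z 0.1004 772
w18 0.235 base [517.7 310.4 115.5  88.2 179.1] z 0.0125 5508
```

Emit:
arm_command([
  [0, 0, -2],
  [0, 0, -1],
  [0, 0, 0],
  [0, 0, 0],
], spin=[0, 0, 0, 0])

```text
time: 48.95
tool_pos: [0.5442, 0.3091, 0.2828]
tool_rot: [3.141, 0.0, 3.125]
contact_force: [-1.7, 0.3, -5.0]
opening: 0.0381
grip_force: 50.0
```

Emit:
arm_command([
  [-1, 0, -1],
  [0, 0, -1],
  [0, 0, 0],
  [0, 0, 0],
], spin=[0, 0, 0, 0])

```text
time: 49.35
tool_pos: [0.5432, 0.3091, 0.2808]
tool_rot: [3.141, -0.0, 3.125]
contact_force: [-0.1, -0.0, -3.2]
opening: 0.0384
grip_force: 50.0
```

Emit:
arm_command([
  [0, 0, -1],
  [0, 0, 0],
  [0, 0, 0],
], spin=[0, 0, 0])

```text
time: 49.65
tool_pos: [0.5431, 0.3091, 0.2807]
tool_rot: [3.141, 0.001, 3.125]
contact_force: [-4.1, -1.4, 6.5]
opening: 0.0385
grip_force: 50.0
```

Landed. I'll release, lift, and move back to (0.65, 0.23) for a full check.

Emit:
arm_command([
  [0, 0, 0],
  [0, 0, 0],
  [0, 0, 0],
  [0, 0, 0],
  [0, 0, 0],
  [0, 0, 0],
], spin=[0, 0, 0, 0, 0, 0], jaw=1)

```text
time: 50.25
tool_pos: [0.5433, 0.3091, 0.2796]
tool_rot: [3.141, 0.0, 3.125]
contact_force: [-0.5, -0.1, -0.4]
opening: 0.0819
grip_force: 0.0
```

Emit:
arm_command([
  [0, 0, 15],
  [0, 0, 30],
  [0, 0, 40],
  [0, 0, 40],
  [0, 0, 40],
  [25, -20, 5],
  [25, -20, 0],
  [25, -20, 0],
  [25, -20, 0],
  [0, 0, 0],
  [0, 0, 0],
], spin=[0, 0, 0, 0, 0, 0, 0, 0, 0, 0, 0])

```text
time: 51.35
tool_pos: [0.6436, 0.2286, 0.4491]
tool_rot: [3.141, -0.001, 3.124]
contact_force: [0.1, 0.8, 0.2]
opening: 0.0918
grip_force: 0.0
```

Run:
```python
from look import *
look("w19","wrist",[(.08,.235),(.235,.4)])
look("s19","scene",[(-.4,-.225),(-.09,.075),(.08,.23),(.235,.4)])
```

```text
w19 0.08 key [574.9 153.  173.7  46.6   6.2] z 0.1093 13072
w19 0.08 strip [524.4 175.8  14.1  10.8   5.4] z 0.1005 302
w19 0.08 strip [529.9 121.5  13.7   8.6   5.3] z 0.1004 195
w19 0.08 strip [620.3 185.8  14.3   9.9   6. ] z 0.1002 210
w19 0.08 strip [625.6 131.2  13.8   8.7   5.5] z 0.1003 158
w19 0.08 base [572.1 180.1 192.1  38.2   6.1] z 0.0126 4790
w19 0.235 key [550.7 311.8 134.   47.1 178.9] z 0.1092 10030
w19 0.235 strip [502.5 284.2  14.1  11.6   1.2] z 0.1003 355
w19 0.235 strip [503.3 336.8  13.6  10.  178. ] z 0.1005 270
w19 0.235 strip [585.2 282.8  13.4  11.2 179.6] z 0.1003 267
w19 0.235 strip [585.7 335.6  12.4   9.9 178.9] z 0.1004 195
w19 0.235 base [543.4 284.9 167.8  39.4 179.1] z 0.0126 4497
s19 -0.4 key [ 514.5 -310.3  224.5   56.6    1.4] z 0.1093 1483
s19 -0.4 base [ 513.9 -306.3  245.9   87.2    1.7] z 0.0127 786
s19 -0.09 key [ 5.643e+02 -4.000e-01  2.004e+02  5.450e+01  1.772e+02] z 0.1091 1678
s19 -0.09 base [569.3   1.8 208.5  87.1 176.3] z 0.0126 1087
s19 0.08 key [577.6 152.2 173.7  51.    5.8] z 0.1089 1499
s19 0.08 base [581.5 153.6 186.2  85.9   5.9] z 0.0123 1135
s19 0.235 key [548.  308.6 144.   47.1 178.6] z 0.1087 1319
s19 0.235 base [550.5 308.4 159.8  86.4 179.2] z 0.0123 1110
```

Emit:
arm_command([
  [0, -40, 0],
  [0, -40, 0],
  [0, -40, 0],
  [0, -40, 0],
  [0, -40, 0],
  [0, -40, 0],
  [0, -40, 0],
  [0, -40, 0],
  [0, -40, 0],
  [0, -40, 0],
  [0, -40, 0],
  [0, -30, 0],
  [0, 0, 0],
  [0, 0, 0],
], spin=[0, 0, 0, 0, 0, 0, 0, 0, 0, 0, 0, 0, 0, 0])

```text
time: 52.85
tool_pos: [0.6432, -0.2403, 0.4498]
tool_rot: [3.141, 0.0, 3.125]
contact_force: [0.1, 0.2, 0.5]
opening: 0.092
grip_force: 0.0
```

Run:
```python
from look import *
look("w20","wrist",[(-.4,-.225),(-.09,.075)])
cv2.imwrite("pics/end.png",np.hstack([cv2.resize(cv2.imread(f"pics/{i}.png"),(400,300)) for i in("w20","s19")]))
```

```text
w20 -0.4 key [ 5.535e+02 -3.076e+02  1.434e+02  5.200e+01  1.000e-01] z 0.1094 12897
w20 -0.4 strip [ 574.4 -278.3   13.2    7.4    1.4] z 0.1003 174
w20 -0.4 strip [ 576.2 -335.7   13.9    5.1    1.8] z 0.1005 110
w20 -0.4 base [ 545.2 -278.1  175.9   31.7    1.2] z 0.0126 3899
w20 -0.09 key [ 5.748e+02 -1.000e-01  1.757e+02  4.810e+01  1.780e+02] z 0.109 10396
w20 -0.09 strip [507.3 -23.   15.3  12.1   4.7] z 0.1002 388
w20 -0.09 strip [616.6 -28.6  14.   12.4 176.6] z 0.1002 315
w20 -0.09 base [566.5  -3.7 210.   83.9 177.7] z 0.0125 10104
```

View pics/end.png

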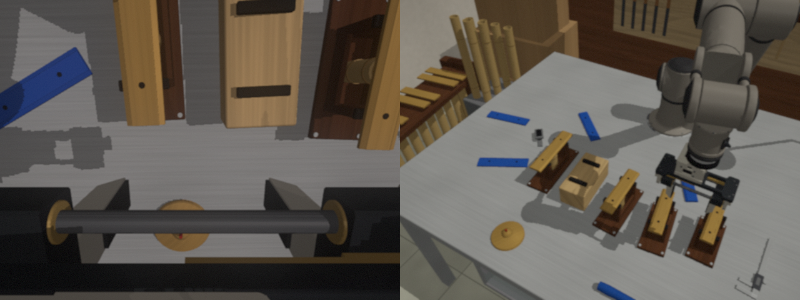

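All four keys are on their own stands, level (tops at 0.109 m) and within about 2 mm of centre, and the gripper is clear. The wrist view shows key_d at (140,60) and the empty block at (262,60).

```bash
python3 -c "
from cell import *
print(hand_in())"
```

```text
the job is handed in; nothing more can be done
None
```

The job is handed in: all four keys lie on their matching stands, level and measured within about 2 mm of centre; `hand_in()` returned no verdict.

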